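# Release the ratchet riser and lower the sample

### The job

Lower the sample platform of the ratchet riser. Draw the release bar out of its blue sleeve by the bare end, lay it on the table and let go, then take it again by its red grip and with the bare end flick the orange pawl up from underneath until it falls back to the front and stays there (keep the hand off the pawl). Lay the bar down on the table and press the black knob gently down until the platform is fully home with the sample still standing on it, leaving tape, lens box and post where they stand.

Things in the scene. Friction and masses are not known exactly. Their poses are not given: they have to be found in the camera images.
- riser_frame: Ratchet riser fixed to the table, grey, base plate 117 x 84 x 12 mm. Origin on the table under it; x points from its open front (robot side) to the back, y left, z up. 'Riser' coordinates elsewhere are in these axes. The platform, 98 x 84 x 8 mm, spans riser x = +12 to +110 mm; the sample stands on it behind the knob.
- gap_mouth (a point): Middle of the front opening of the gap between the riser's two upright cheeks, riser x = -50, y = 0, z = 31 mm; x axis leads straight in. Cheeks: 24 mm apart inside, z = 12 (base plate) to 125 mm, gap open to front and top. 67 mm in, at riser x = +17 mm, the rack's teeth close the gap. The bar's bare end goes in here, under the pawl's toe; the red grip and fingers are too thick.
- pawl (a joint): Orange pawl between the cheeks, hinged about riser y at x = -30, z = 85 mm (hub radius 12 mm), in rad. 0 = engaged: its nose stops a rack tooth. Grows as nose and toe swing up and the dark counterweight on top swings to the front. Past 0.2 the nose is clear; past about 0.4 it falls on by itself to the stop at 0.85 and stays; short of that it falls back. Needs under 1 N at the toe.
- pawl_toe (a point): Centre of the pawl's toe, a steel cross pin (radius 5 mm, 18 mm long) at the foot of its leg: lift here with the bar from below. Engaged: riser x = -3, z = 55 mm, 38 mm free beneath it. Lifting, it also moves back: 9 mm up and 8 back at 0.3 rad, 20 up and 12 back at 0.6, 30 up and 13 back at 0.85. A level bar under it can rise until its top meets the hub's underside at z = 73 mm.
- pawl_arm: The whole moving pawl (hub, arm, nose, leg, toe, counterweight of radius 13 mm). Origin on the hinge axis; 12 mm wide along y, 20 mm at the counterweight. Thrown back, the counterweight overhangs the front of the cheeks by 20 mm (to riser x = -70 mm) at z = 102 to 128 mm: knocked from below or from the front it falls back to engaged, so take the bar away low.
- platform (a joint): Height of the platform above its lowest position, in m: 0 = fully down, 0.056 = top; starts about 0.045. Friction holds it where it is left; with the pawl free, pressing it down takes about 4 to 6 N; with the pawl engaged it sinks at most 2 mm and stops.
- knob_top (a point): Top centre of the black round push knob, 30 mm across and 20 mm high on a short stem, at the front of the platform (32 mm above its top): riser x = +35, y = 0, z = 225 mm plus the platform's joint value.
- sleeve: Blue sheet-metal tool sleeve fixed to the table, 160 x 56 x 48 mm (86 mm wide with its foot flanges), hollow 48 wide and 44 mm high, no floor, closed at the back. Origin on the table under it, 7.5 mm behind its middle; x points to its open mouth at x = +87.5 mm. About 50 mm of the bar's bare end sticks out of the mouth.
- release_bar: Release bar, 193 mm long, 0.14 kg, lying, axis 15 mm above the table. Origin 88 mm behind the bare end, on the underside as it starts; x along the bar to the bare end. Steel shank 10 mm thick, x = -17 to +88 mm; collar 18 mm thick, x = -22 to -17; red octagonal grip 30 mm across flats, x = -105 to -20, two flats upright at its sides as it lies.
- bar_tip (a point): Bare end of the release bar, on its axis.
- bar_grip (a point): Point on the bar's axis inside the red grip, 25 mm behind the grip's front end and 133 mm from the bare end; axes as the bar's.
- sample: The load: black sample holder with a grey chip block, 46 x 52 x 29 mm, 0.12 kg, standing loose on the platform behind the knob, about riser x = +83 mm. Origin under its centre, z up.
- tape_roll: Black tape roll lying flat, 58 mm across, 19 mm high; bystander. Origin under its centre.
- lens_box_a: White flat lens box 47 x 45 x 19 mm; bystander. Origin under its centre. Further left a tall black board stands across the table (fixed; its plane at world x = 0.34 m, from y = 0.41 m outward, 0.56 m high): swing the arm round it.
- post_mount: Black optical post mount, 40 x 38 x 136 mm, upright; bystander. Origin under its centre.
There are look-alikes about, which are no part of the job. Leave any pink or yellow look-alike of the sample alone.

How it is judged:
On the way, in this order (a step that is already met when the one before it is completed fails the run):
1. the bar, drawn well out of the sleeve, lies on the table, let go (horizontal distance between bar_tip and sleeve above 0.19 m and height (world z) of each of bar_tip, bar_grip below 0.03 m and contact force between the fingers and release_bar below 0.05 N), for 0.1 s.
2. the release bar lifts the pawl (value of joint pawl between 0.03 and 0.7 rad and contact force between release_bar and pawl_arm above 0.02 N).
3. the pawl lies thrown back while the platform is still up (value of joint pawl above 0.7 rad and value of joint platform above 0.035 m), for 0.2 s.
At the end, for the whole second after the job is handed in: the platform is within 5 mm of its lowest position, the pawl lies thrown back (beyond 0.7 rad), the sample stands upright on the platform (tilt under 0.2 rad, its underside 185 mm or more above the table), and the release bar lies at rest flat on the table (its axis under 30 mm at bare end and grip) (value of joint platform below 0.005 m and value of joint pawl above 0.7 rad and height (world z) of each of bar_tip, bar_grip below 0.03 m and linear speed of release_bar below 0.02 m/s and z of sample in the frame of riser_frame above 0.185 m and angle between sample's own z axis and vertical below 0.2 rad); the robot touches nothing.
It fails at once if hand or arm touches the pawl (contact force between pawl_arm and the fingers above 0.5 N or contact force between pawl_arm and the arm above 0.5 N).
It fails at once if the platform is slammed down (faster than 0.3 m/s) (velocity of joint platform below -0.3 m/s).
It fails at once if the tape roll, lens box or post mount is moved more than 30 mm, or the post tipped (distance of any of tape_roll, lens_box_a, post_mount from where it was at the start of the episode above 0.03 m or angle between post_mount's own z axis and vertical above 0.5 rad).
It also fails if it takes over 72 s, if anything falls off the work surface, if the arm or the gripper's body presses on something with over 40 N, if the wrist force passes 120 N, or if a joint passes its speed limit or range.

### The arm

A 6-joint arm with a two-finger parallel gripper is mounted at the origin on a cart in front of the work surface, level with it; the furniture and walls round the work are solid. World frame = base frame: x ahead of the robot, y to its left, z up, the work surface at z = 0. Lengths are in m, angles in rad, forces in N, time in s.
With the tool pointing down it reaches from about 0.275 to 0.85 m from the base axis. Payload 19 kg.
Tool frame: the origin (TCP) lies between the finger pads; the fingertips stand 19 mm ahead of it and the grasp point (between the pads) is the TCP; z points along the fingers, x is the direction in which the jaws open and shut, and the axes are right-handed (so a half turn about z gives the same grasp; the last joint's range is limited). The gripper opens to 85 mm and grips with 20 to 120 N. Pads are 22 mm wide; open, the fingers measure 114 mm over their backs; the gripper's body (76 mm by 85 mm) begins 54 mm behind the grasp point. The pads swing forward as they close: fully open they stand 13 mm farther back than shut.
Start: joints at [-1.433, 0.15, 1.437, -0, 1.554, -0.134], TCP at [0.154, -0.554, 0.25] pointing down, gripper open.
Joint ranges: [-2.8, 2.8], [-0.68, 2.1], [0.12, 2.68], [-1.39, 4.53], [0.16, 2.79], [-2.81, 2.81]. Speed limits (rad/s): [1.89, 1.89, 2.22, 3.01, 3.01, 3.01].

### API

Orientations are given as [roll, pitch, yaw] about the fixed x, y, z axes, in that order (R = Rz(yaw) Ry(pitch) Rx(roll)).
In Python, from rig import ctrl, imaging gives the robot as it stands.
- The arm moves only by the tool carry_out, never from a script. Its argument "deltas" is a list of rows, each a list of 4 numbers: the shift along the tool's x, y, z in mm, then the turn about the tool's z in rad. A call has 1 to 12 rows; each row shifts and turns the commanded pose from where the row before left it, along the tool's axes as they then stand; what a row does not reach is not made up. A row lasts 1/10 s, in which the tool goes at most 50 mm and 8.59 degrees, less where a joint would pass 70% of its speed; a pose out of reach is approached as far as the arm can. A call is refused whole if a number of a shift passes 50 or a number of a turn 0.15, either way. A call with a gripper value outside its range is refused whole. "claw" is the finger opening in mm, from 0 to 85.4, set as the call begins (left out, the last holds). The fingers move at their own pace and stop on an object; "force" is the grip in N (left out, the last holds). Time passes only in rows, so rows that do not move let the fingers close. It gives the time, the measured TCP pose, the force and the opening at its end, in the units of the state.
- ctrl.observe(): the state, without advancing time (a new reading comes with each control period).
- imaging.read_camera(name): name is "side" or "top" or "wrist"; returns a dict with "image" (420x560x3 uint8, blue, green, red), "camera_matrix" (3x3 intrinsics, pixels), "extrinsics" (4x4, takes a point from camera to world coordinates); the wrist camera has in their place "hand_eye" (4x4, takes a point from camera to tool coordinates, whose origin is the TCP and whose axes are the tool frame's). Camera axes: x right, y up, looking along -z (the intrinsics and any distortion apply to the point x, -y, -z); pixel columns grow to the right and rows downward; lengths in m; the calibration is good to about 2 mm. A picture is of the moment at which its call begins: read the wrist's pose just before it. There is no depth.
- ctrl.close_job(): hands the job in, once; it reports no verdict.
The state is a dict: "time_s": time; "q": joint angles; "qvel": joint speeds; "joint_efforts": joint torques, N m; "position": TCP position; "tcp_rot": TCP orientation; "force": force on the tool from outside, world axes, zero at the start; "wrist_torque": the same for the moment, N m; "width": finger opening in m.
Only numpy, scipy, OpenCV 4.12 (cv2) and the standard library are available. Lean on these libraries where they do the work, as an engineer would, in place of code of your own. Each camera call takes 0.05 s, during which the arm holds its last target.

## Working session

There is one attempt and no reset: what is moved stays moved. The work goes in short steps, Python scripts to look and compute and a tool call to move; the robot and the scene stay as the last step left them, time stands still between calls to the robot, and variables do not carry over. Pictures are saved under pics/ and viewed, and the job is handed in when it is done.

Besides the shell and the picture viewer there is one more tool, called after "Request:" in YAML: its name, and indented under it one key for each argument. carry_out: Moves the arm, as the interface text tells. Its arguments: {"type":"object","properties":{"deltas":{"type":"array"},"claw":{"type":"number"},"force":{"type":"number"}},"required":["deltas"]}

```bash
ls; mkdir -p pics; cat > h.py <<'E'
import numpy as np, cv2
from rig import ctrl, imaging
from scipy.spatial.transform import Rotation as R
def snap(n,fn):
    o=ctrl.observe(); d=imaging.read_camera(n); cv2.imwrite(f'pics/{fn}.png',d['image'])
    K=np.array(d['camera_matrix']); 
    if 'extrinsics' in d: E=np.array(d['extrinsics'])
    else:
        T=np.eye(4); T[:3,:3]=R.from_euler('xyz',o['tcp_rot']).as_matrix() ; T[:3,3]=o['position']; E=T@np.array(d['hand_eye'])
    np.savez(f'pics/{fn}.npz',K=K,E=E,dist=np.array(d.get('distortion',[0,0,0,0,0]))); return d
def ray(fn,u,v):
    z=np.load(f'pics/{fn}.npz'); K,E=z['K'],z['E']
    p=np.linalg.inv(K)@[u,v,1]; c=np.array([p[0],-p[1],-p[2]])
    return E[:3,3],E[:3,:3]@c
def atz(fn,u,v,h):
    o,d=ray(fn,u,v); return o+d*(h-o[2])/d[2]
def tri(*obs):
    A=np.zeros((3,3));b=np.zeros(3)
    for fn,u,v in obs:
        o,d=ray(fn,u,v); d=d/np.linalg.norm(d); P=np.eye(3)-np.outer(d,d); A+=P;b+=P@o
    x=np.linalg.solve(A,b); 
    return x
def proj(fn,p):
    z=np.load(f'pics/{fn}.npz'); K,E=z['K'],z['E']
    c=np.linalg.inv(E)@[*p,1]; q=K@[c[0],-c[1],-c[2]]; return q[:2]/q[2]
def crop(fn,u0,v0,u1,v1,s,out):
    im=cv2.imread(f'pics/{fn}.png')[v0:v1,u0:u1]; cv2.imwrite(f'pics/{out}.png',cv2.resize(im,None,fx=s,fy=s,interpolation=cv2.INTER_CUBIC))
E
python3 - <<'E'
from h import *
for n in ['side','top','wrist']:
    d=snap(n,n+'0'); print(n,d.keys(),np.load(f'pics/{n}0.npz')['E'].round(3).tolist(),d['camera_matrix'])
print(ctrl.observe())
E
```

```text
pics
side dict_keys(['image', 'camera_matrix', 'extrinsics']) [[-0.999, 0.014, -0.044, 0.574], [-0.045, -0.511, 0.858, 0.874], [-0.011, 0.859, 0.511, 0.729], [0.0, 0.0, 0.0, 1.0]] [[472.08256484   0.         285.47483379]
 [  0.         472.08256484 209.83665066]
 [  0.           0.           1.        ]]
top dict_keys(['image', 'camera_matrix', 'extrinsics']) [[0.003, 0.993, -0.12, 0.48], [-1.0, 0.002, -0.011, -0.104], [-0.011, 0.12, 0.993, 1.106], [0.0, 0.0, 0.0, 1.0]] [[382.37073137   0.         279.39461465]
 [  0.         382.37073137 204.28150445]
 [  0.           0.           1.        ]]
wrist dict_keys(['image', 'camera_matrix', 'hand_eye']) [[0.268, 0.913, 0.307, 0.233], [-0.963, 0.255, 0.084, -0.532], [-0.002, -0.318, 0.948, 0.374], [0.0, 0.0, 0.0, 1.0]] [[319.53773485   0.         287.00399967]
 [  0.         319.53773485 212.73164591]
 [  0.           0.           1.        ]]
{'time_s': 0.15, 'q': array([-1.43299305e+00,  1.50870797e-01,  1.43780662e+00, -2.17804948e-06,
        1.55378530e+00, -1.34011407e-01]), 'qvel': array([ 0.00168192, -0.00289572, -0.00278899,  0.00127097,  0.00073747,
       -0.00058634]), 'joint_efforts': array([ 2.80435517e-03, -7.13376474e+01, -5.71046841e+01, -2.49424156e-04,
        7.06603561e-03,  7.32334547e-05]), 'position': array([ 0.15432976, -0.55375087,  0.24985279]), 'tcp_rot': array([-3.14147856e+00,  8.62553270e-04, -1.29898156e+00]), 'force': array([-0.21785611, -0.18586243,  0.13089547]), 'wrist_torque': array([ 0.02720166,  0.01498872, -0.00212528]), 'width': 0.08558682965871613}
```

View pics/side0.png

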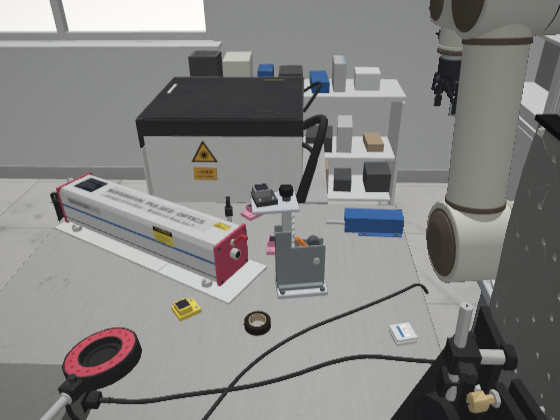

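View pics/top0.png

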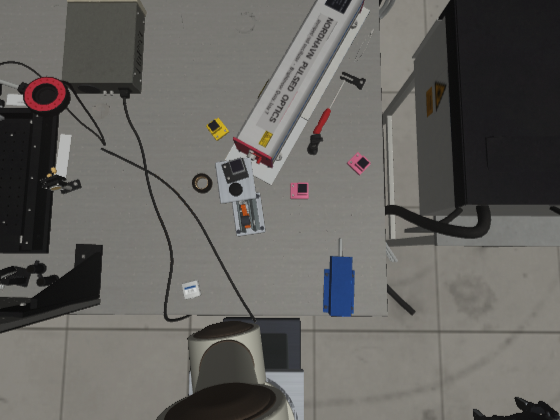

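View pics/wrist0.png

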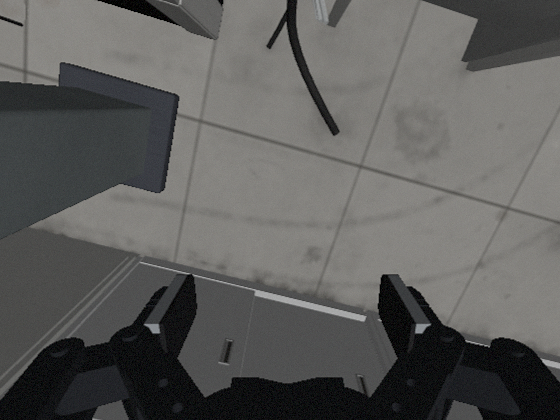

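```bash
python3 - <<'E'
from h import *
crop('top0',180,140,320,245,5.5,'c1'); crop('top0',300,220,400,325,5.5,'c2'); crop('side0',220,170,420,310,4,'c3')
E
```

```text
(no output)
```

View pics/c1.png

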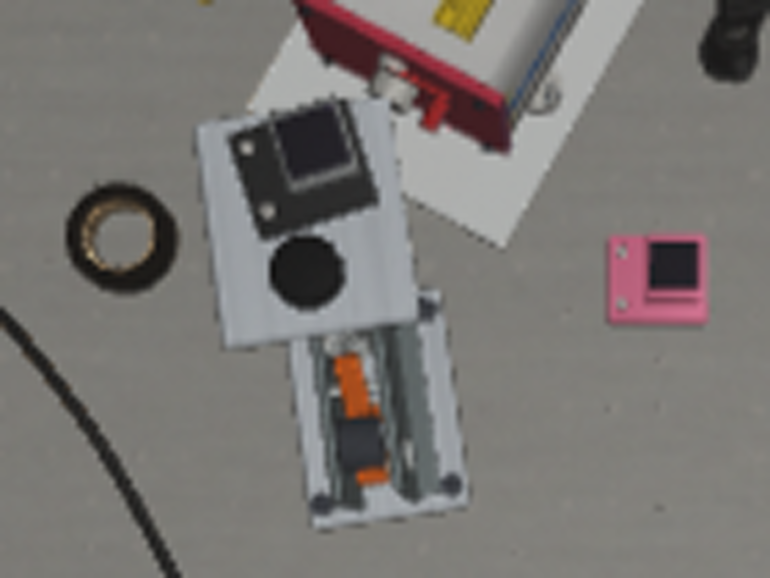

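View pics/c2.png

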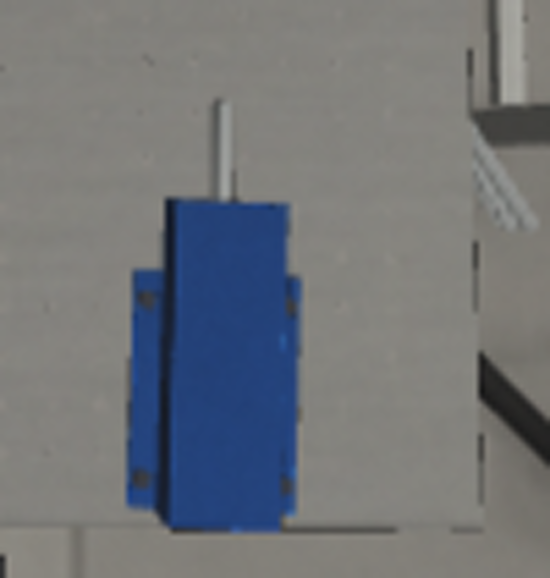

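View pics/c3.png

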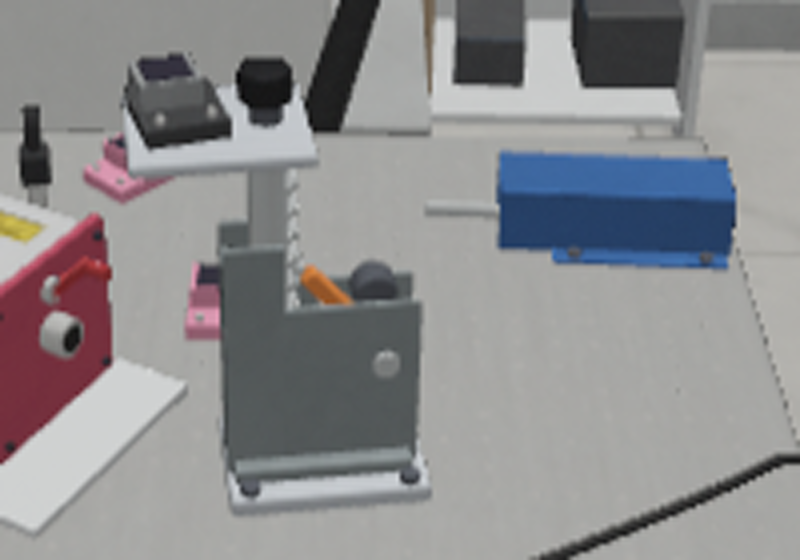

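```bash
python3 - <<'E'
from h import *
c=lambda u,v:(180+u/5.5-.4,140+v/5.5-.4)
f=lambda u,v,h:atz('top0',*c(u,v),h).round(4)
FL=f(315,528,12e-3);FR=f(467,505,12e-3);BR=f(440,290,12e-3)
print('base',FL,FR,BR,np.linalg.norm(FL-FR),np.linalg.norm(BR-FR))
P=[f(*q,.238) for q in [(228,348),(415,322),(390,95),(196,127)]]
print('plat',P, [np.linalg.norm(P[i]-P[(i+1)%4]) for i in range(4)])
print('knob',f(306,272,.270))
d=(BR-FR);print('yaw',np.arctan2(d[1],d[0]))
d=(P[2]-P[1]);print('yaw',np.arctan2(d[1],d[0]));d=(P[3]-P[0]);print('yaw',np.arctan2(d[1],d[0]));d=(P[0]-P[1]);print('yaw',np.arctan2(-d[0],d[1]))
g=lambda u,v,h:atz('top0',300+u/5.5-.4,220+v/5.5-.4,h).round(4)
print('tip',g(222,100,.015), g(226,198,.015),'sleeve mouth',g(166,198,.048),g(290,205,.048),'back',g(170,528,.048),g(282,530,.048))
# side knob top centre
s=lambda u,v:(220+u/4-.4,170+v/4-.4)
print('knob tri',tri(('top0',*c(306,272)),('side0',*s(265,68))))
print('tip tri',tri(('top0',300+222/5.5-.4,220+100/5.5-.4),('side0',*s(426,208))))
print('tape',f(122,240,.019),'lens',atz('top0',191,289,.019),'post?',tri(('top0',352,80),('side0',227.5,197)))
for n in ['top0','side0']: print(n,proj(n,[.5,-.15,0]))
E
```

```text
base [0.5223 0.0298 0.012 ] [ 0.5344 -0.0491  0.012 ] [ 0.6474 -0.034   0.012 ] 0.07982242792599083 0.11400442973849743
plat [array([0.5882, 0.0397, 0.238 ]), array([ 0.5993, -0.0382,  0.238 ]), array([ 0.6961, -0.0265,  0.238 ]), array([0.6822, 0.0552, 0.238 ])] [np.float64(0.07868684769388085), np.float64(0.09750451271607895), np.float64(0.08287400074812365), np.float64(0.09526935498889459)]
knob [0.6152 0.0036 0.27  ]
yaw 0.13284135375853381
yaw 0.12028428811676578
yaw 0.16342305358821207
yaw 0.14153760098916493
tip [ 0.5168 -0.2637  0.015 ] [ 0.4667 -0.265   0.015 ] sleeve mouth [ 0.467  -0.2303  0.048 ] [ 0.4637 -0.2919  0.048 ] back [ 0.3071 -0.2302  0.048 ] [ 0.3064 -0.2848  0.048 ]
knob tri [0.61650625 0.00387451 0.26763087]
tip tri [ 0.51717428 -0.2637799   0.01501955]
tape [0.6726 0.1329 0.019 ] lens [0.37277294 0.1548306  0.019     ] post? [ 0.85989583 -0.27738463  0.11705425]
top0 [299.67256026 243.70128509]
side0 [333.81914259 249.42988143]
```

```bash
python3 - <<'E'
from h import *
for n,u,v in [('pinkA',300,190),('pinkB',358,163),('driver',313,145),('drv top',327,112),('cable',252,315),('cable2',200,240)]: print(n,atz('top0',u,v,.02 if 'pink' in n else 0.01).round(3))
crop('top0',280,50,400,200,4,'c4')
E
```

```text
pinkA [ 0.653 -0.151  0.02 ]
pinkB [ 0.732 -0.319  0.02 ]
driver [ 0.789 -0.19   0.01 ]
drv top [ 0.889 -0.232  0.01 ]
cable [ 0.301 -0.016  0.01 ]
cable2 [0.51  0.135 0.01 ]
```

View pics/c4.png

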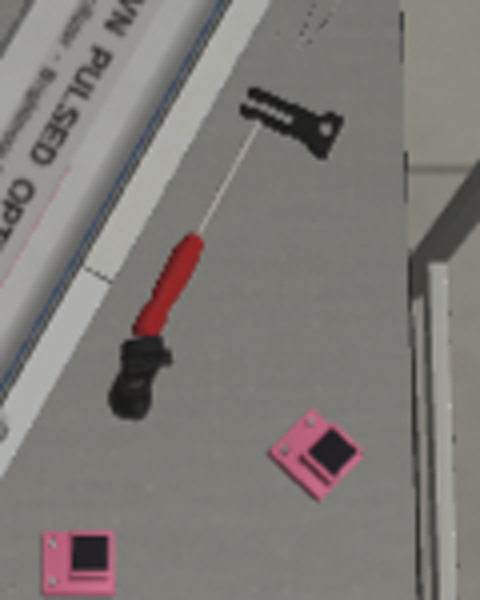

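Request:
carry_out:
  deltas:
    - [0, 0, 0, 0.09]
    - [0, 0, 0, 0.09]
    - [0, 0, 0, 0.09]
    - [-29, -34, 0, 0]
    - [-29, -34, 0, 0]
    - [-29, -34, 0, 0]
    - [-29, -34, 0, 0]
    - [-29, -34, 0, 0]
    - [-29, -34, 0, 0]
    - [-29, -34, 0, 0]
    - [-29, -34, 0, 0]
    - [-29, -34, 0, 0]
  claw: 60

```text
time_s: 1.35
position: [0.461, -0.2908, 0.2502]
tcp_rot: [3.142, 0.0, -1.569]
force: [0.6, -0.8, -0.3]
width: 0.06
```

Request:
carry_out:
  deltas:
    - [-29, -34, 0, 0]
    - [0, 0, 30, 0]
    - [0, 0, 30, 0]
    - [0, 0, 20, 0]
    - [0, 0, 0, 0]

```text
time_s: 1.85
position: [0.4929, -0.2624, 0.1675]
tcp_rot: [3.138, 0.003, -1.569]
force: [0.6, 0.2, 1.3]
width: 0.0598
```

```bash
python3 - <<'E'
from h import *
snap('wrist','w1'); snap('top','t1'); o=ctrl.observe(); print(o['position'],o['tcp_rot'],o['time_s'])
for p in [[.5168,-.2637,.015],[.467,-.265,.015]]: print(proj('w1',p))
E
```

```text
[ 0.49391332 -0.26334445  0.17086871] [ 3.14153203e+00  1.42121238e-04 -1.56905039e+00] 1.95
[288.89368685 174.33761512]
[290.10112243 227.2640393 ]
```

View pics/w1.png

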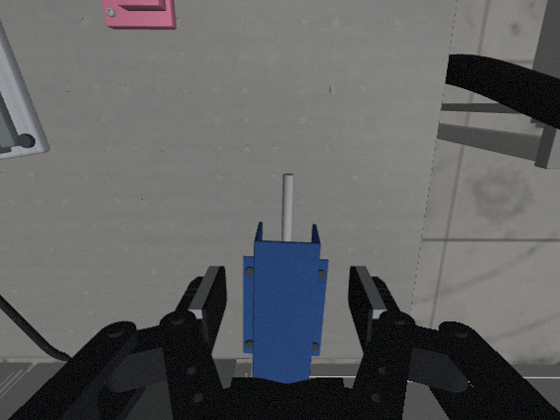

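Request:
carry_out:
  deltas:
    - [0, 0, 35, 0]
    - [0, 0, 35, 0]
    - [0, 0, 35, 0]
    - [0, 0, 25, 0]
    - [0, 0, 15, 0]
    - [0, 0, 4, 0]
    - [0, 0, 0, 0]
    - [0, 0, 0, 0]
  claw: 40

```text
time_s: 2.75
position: [0.4946, -0.2638, 0.0228]
tcp_rot: [-3.14, -0.001, -1.569]
force: [0.4, 0.6, -0.1]
width: 0.0397
```

Request:
carry_out:
  deltas:
    - [0, 0, 0, 0]
    - [0, 0, 0, 0]
    - [0, 0, 0, 0]
    - [0, 0, 0, 0]
    - [0, 0, 0, 0]
    - [0, 0, 0, 0]
  claw: 0
  force: 50

```text
time_s: 3.35
position: [0.4939, -0.2633, 0.0214]
tcp_rot: [-3.141, -0.0, -1.569]
force: [1.5, -0.3, 1.6]
width: 0.0081
```

Request:
carry_out:
  deltas:
    - [0, -8, 0, 0]
    - [0, -15, -1, 0]
    - [0, -15, 0, 0]
    - [0, -15, 0, 0]
    - [0, -15, 0, 0]
    - [0, -15, 0, 0]
    - [0, -15, 0, 0]
    - [0, -15, 0, 0]
    - [0, -15, 0, 0]
    - [0, -15, 0, 0]
    - [0, -15, 0, 0]
    - [0, -7, 0, 0]

```text
time_s: 4.55
position: [0.6599, -0.2627, 0.0218]
tcp_rot: [3.141, 0.0, -1.569]
force: [-1.8, -0.2, 0.3]
width: 0.008
```

```bash
python3 - <<'E'
from h import *
snap('top','t2'); snap('side','s2'); crop('t2',230,120,400,320,3,'c5'); o=ctrl.observe();print(o['position'],o['width'],o['force'])
E
```

```text
[ 0.65947941 -0.26266302  0.02183259] 0.008139032283676921 [1.70822252 0.40936163 0.96988474]
```

View pics/c5.png

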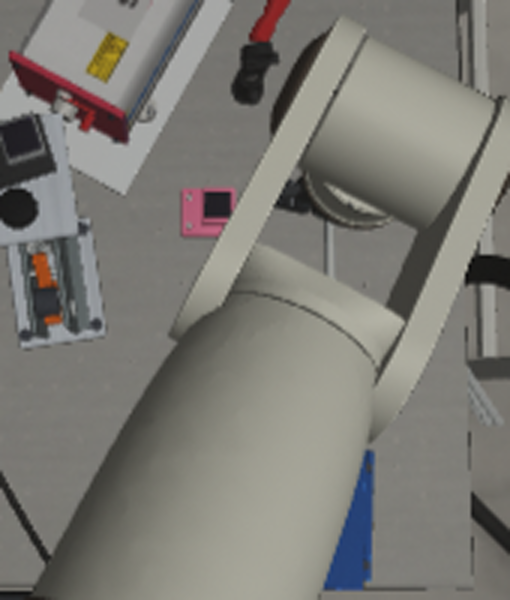

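View pics/s2.png

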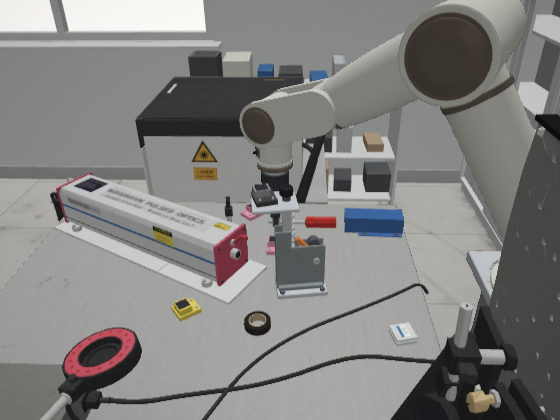

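Request:
carry_out:
  deltas:
    - [0, 0, 0, 0]
    - [0, 0, 0, 0]
    - [0, 0, 0, 0]
    - [0, 0, 0, 0]
    - [0, 0, 0, 0]
    - [0, 0, -20, 0]
    - [0, 0, -40, 0]
    - [0, 0, -45, 0]
    - [0, 40, -35, 0]
    - [0, 45, 0, 0]
    - [0, 40, 0, 0]
    - [0, 0, 0, 0]
  claw: 45

```text
time_s: 5.85
position: [0.5326, -0.263, 0.1607]
tcp_rot: [3.141, -0.0, -1.57]
force: [0.9, -0.4, -0.3]
width: 0.045
```

```bash
python3 - <<'E'
from h import *
snap('wrist','w3'); snap('side','s3');snap('top','t3'); o=ctrl.observe(); print(o['position'],o['tcp_rot'],o['time_s'])
for x in [.682,.574,.536,.49]: print(proj('w3',[x,-.2637,.015]))
crop('s3',200,150,420,300,3.6,'c6')
E
```

```text
[ 0.53663475 -0.26336576  0.16072   ] [-3.14055695e+00 -3.64007069e-04 -1.56932610e+00] 6.0
[287.78650098   7.85054909]
[287.6771961  155.97050463]
[287.64512627 199.42859307]
[287.60983099 247.25751487]
```

View pics/w3.png

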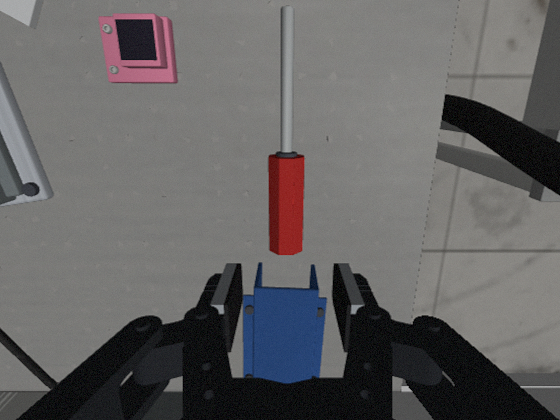

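View pics/c6.png

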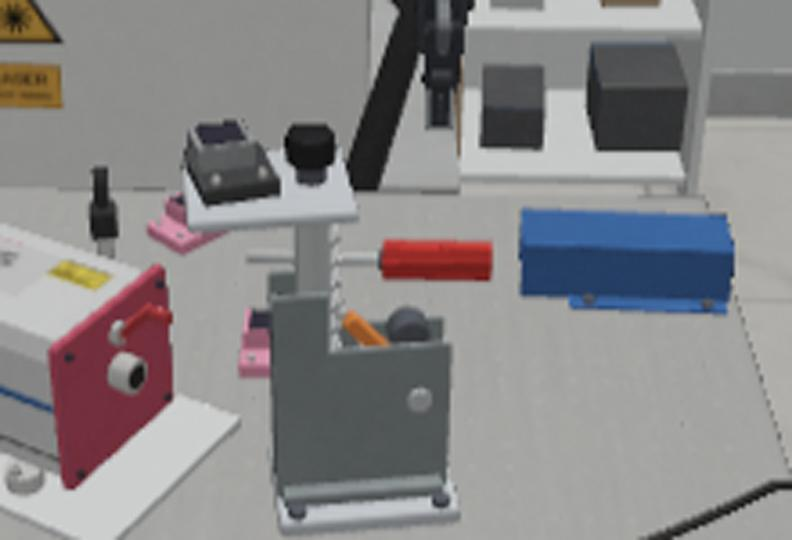

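Request:
carry_out:
  deltas:
    - [0, 0, 35, 0]
    - [0, 0, 35, 0]
    - [0, 0, 35, 0]
    - [0, 0, 20, 0]
    - [0, 0, 12, 0]
    - [0, 0, 4, 0]
    - [0, 0, 0, 0]
    - [0, 0, 0, 0]
  claw: 50

```text
time_s: 6.8
position: [0.5369, -0.2635, 0.0203]
tcp_rot: [-3.14, -0.001, -1.569]
force: [0.2, 0.4, -0.2]
width: 0.0503
```

Request:
carry_out:
  deltas:
    - [0, 0, 0, 0]
    - [0, 0, 0, 0]
    - [0, 0, 0, 0]
    - [0, 0, 0, 0]
    - [0, 0, 0, 0]
  claw: 0
  force: 60

```text
time_s: 7.3
position: [0.5367, -0.2634, 0.0204]
tcp_rot: [-3.14, -0.001, -1.569]
force: [-0.5, 1.5, 7.3]
width: 0.0287
```

Request:
carry_out:
  deltas:
    - [0, 0, -20, 0]
    - [0, 0, -40, 0]
    - [0, 10, -40, 0]
    - [0, 40, -20, 0]
    - [0, 45, 0, 0]
    - [0, 45, 0, 0]
    - [-20, 27, 0, 0]
    - [-45, 0, 0, 0]
    - [-45, 0, 0, 0]
    - [-45, 0, 0, 0]
    - [-45, 0, 0, 0]
    - [-33, 0, 0, 0]

```text
time_s: 8.5
position: [0.3683, -0.0284, 0.1399]
tcp_rot: [-3.14, -0.0, -1.569]
force: [-0.2, -0.0, -0.1]
width: 0.0287
```

Request:
carry_out:
  deltas:
    - [0, 0, 0, -0.07]
    - [0, 0, 0, -0.07]
    - [0, 0, 0, 0]
    - [0, 0, 0, 0]

```text
time_s: 8.9
position: [0.3688, -0.0306, 0.1395]
tcp_rot: [-3.141, -0.0, -1.431]
force: [0.5, 0.4, -2.3]
width: 0.0286
```

```bash
python3 - <<'E'
from h import *
snap('wrist','w4'); snap('side','s4');snap('top','t4'); o=ctrl.observe(); print(o['position'],o['tcp_rot'],o['time_s'],o['width'])
crop('s4',230,150,450,310,3.6,'c6')
E
```

```text
[ 0.36876588 -0.03068953  0.13930305] [-3.14148282e+00  5.19882628e-05 -1.43088363e+00] 9.05 0.02866407256235913
```

View pics/w4.png

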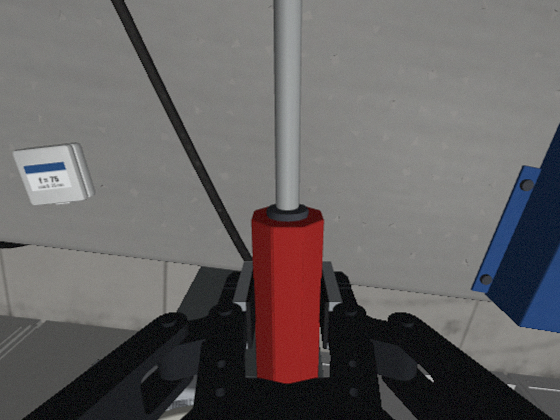

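View pics/c6.png

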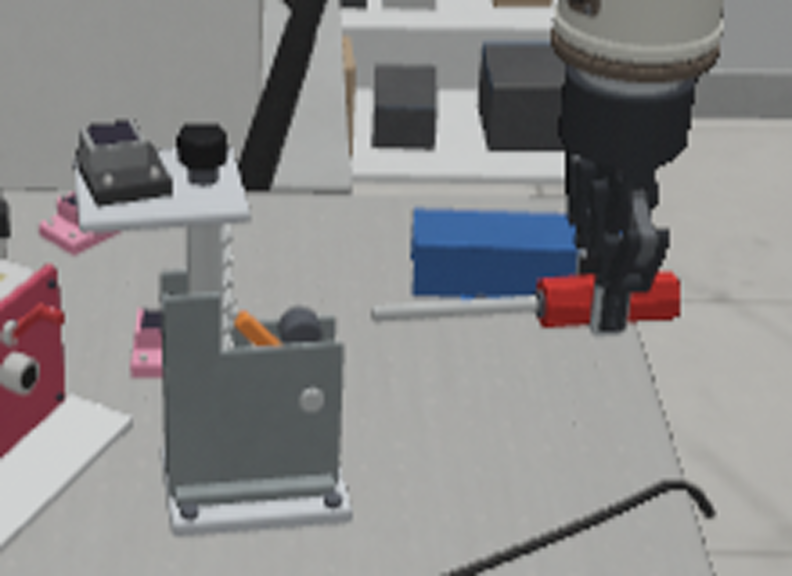

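```bash
cat > fit.py <<'E'
from h import *
from scipy.optimize import least_squares
c=lambda u,v:(180+u/5.5-.4,140+v/5.5-.4)
s=lambda u,v:(220+u/4-.4,170+v/4-.4)
# params X,Y,yaw, h(platform), xf(base front), yc (cheek outer y)
def model(p):
    X,Y,a,h,xf,yc=p
    W=lambda x,y,z:[X+np.cos(a)*x-np.sin(a)*y,Y+np.sin(a)*x+np.cos(a)*y,z]
    zp=.193+h  # platform top: knob_top-.032
    return [('top0',W(xf,.042,.012),c(315,528)),('top0',W(xf,-.042,.012),c(467,505)),('top0',W(xf+.117,-.042,.012),c(440,290)),
    ('top0',W(.012,.042,zp),c(228,346)),('top0',W(.012,-.042,zp),c(416,321)),('top0',W(.110,-.042,zp),c(390,95)),('top0',W(.110,.042,zp),c(196,127)),
    ('top0',W(.035,0,.225+h),c(306,272)),('side0',W(.035,0,.225+h),s(265,68)),
    ('side0',W(xf,.042,.012),s(430,485)),('side0',W(xf+.117,.042,.012),s(231,500)),
    ('side0',W(.012,.042,zp),s(317,152)),('side0',W(.110,.042,zp),s(130,163)),
    ('side0',W(-.030,yc,.085),s(386,363)),('side0',W(-.050,yc,.125),s(421,304))]
def res(p): return np.concatenate([np.array(proj(n,w))-q for n,w,q in model(p)])
r=least_squares(res,[.581,-.001,.14,.045,-.054,.02],loss='soft_l1')
if __name__=='__main__':
    print(r.x.round(4)); print(res(r.x).reshape(-1,2).round(1).tolist())
    J=r.jac;print(np.sqrt(np.diag(np.linalg.inv(J.T@J))).round(4))
    t=np.array([.36877,-.03069,.1343]);a=np.pi/2-1.43088
    p=t+.145*np.array([np.cos(a),np.sin(a),0]);print(p,'tip proj',proj('s4',p),'seen 333.8 236.3')
    print(proj('s4',t-[.04*np.cos(a),.04*np.sin(a),0]))
    print('top',proj('t4',p))
E
python3 fit.py; python3 -c "
from h import *
crop('t4',210,180,310,260,7,'c7')"
```

```text
[ 0.5822 -0.0017  0.1431  0.0451 -0.0546  0.0191]
[[-0.8, 0.1], [0.7, 0.1], [0.1, -0.9], [-0.9, 0.4], [1.3, -0.1], [0.4, -0.4], [-0.1, -1.2], [0.1, -0.7], [0.3, -1.1], [0.7, 0.3], [-0.2, 0.3], [0.7, 0.7], [-0.5, 0.7], [0.3, 0.0], [0.9, -0.3]]
[0.0009 0.0011 0.0129 0.0019 0.0016 0.0031]
[ 0.51235301 -0.01046826  0.1343    ] tip proj [333.47350335 236.72639172] seen 333.8 236.3
[413.75057387 231.69606268]
top [246.80031972 237.68337464]
```

View pics/c7.png

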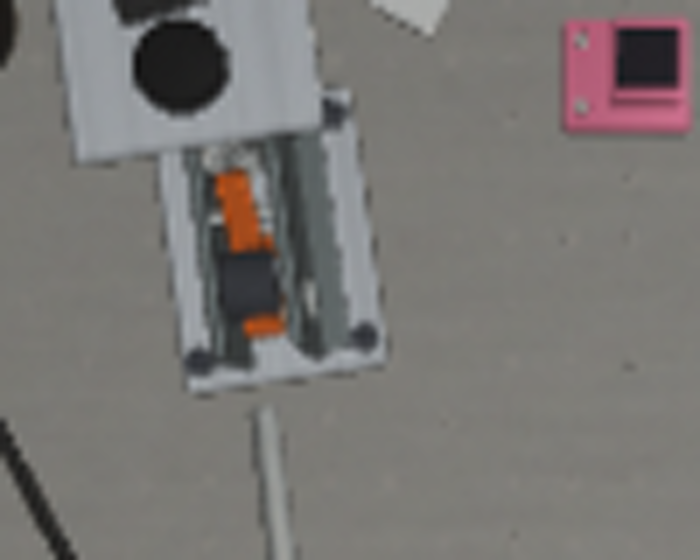

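Request:
carry_out:
  deltas:
    - [0, 10, 10, 0]
    - [0, 0, 30, 0]
    - [0, 0, 30, 0]
    - [0, 0, 25, 0]
    - [0, 0, 8, 0]
    - [0, 0, 0, 0]
    - [0, 0, 0, 0]

```text
time_s: 9.75
position: [0.3594, -0.0321, 0.0372]
tcp_rot: [-3.141, -0.0, -1.429]
force: [-0.9, -0.5, -0.6]
width: 0.029
```

```bash
python3 - <<'E'
from h import *
import fit
snap('wrist','w5'); snap('side','s5');snap('top','t5'); o=ctrl.observe(); print(o['position'],o['tcp_rot'],o['time_s'],o['width'])
crop('s5',270,190,430,310,5,'c8');crop('t5',210,180,310,260,7,'c9')
a=np.pi/2+o['tcp_rot'][2]; X,Y,b=fit.r.x[:3]
tip=o['position']+.145*np.array([np.cos(a),np.sin(a),0]);tip[2]-=.005
d=tip[:2]-[X,Y]; print('tip riser',np.cos(b)*d[0]+np.sin(b)*d[1],-np.sin(b)*d[0]+np.cos(b)*d[1],tip[2],'bar yaw',a,'pix',proj('t5',tip),proj('s5',tip))
E
```

```text
[ 0.35951611 -0.03207908  0.03726388] [-3.13995640e+00 -6.70039634e-04 -1.42913264e+00] 9.9 0.028793234445174426
tip riser -0.07972479197246189 0.001436186404165568 0.032263880005926455 bar yaw 0.14166369107207988 pix [250.64737376 242.2449565 ] [335.61442387 272.45226509]
```

View pics/c8.png

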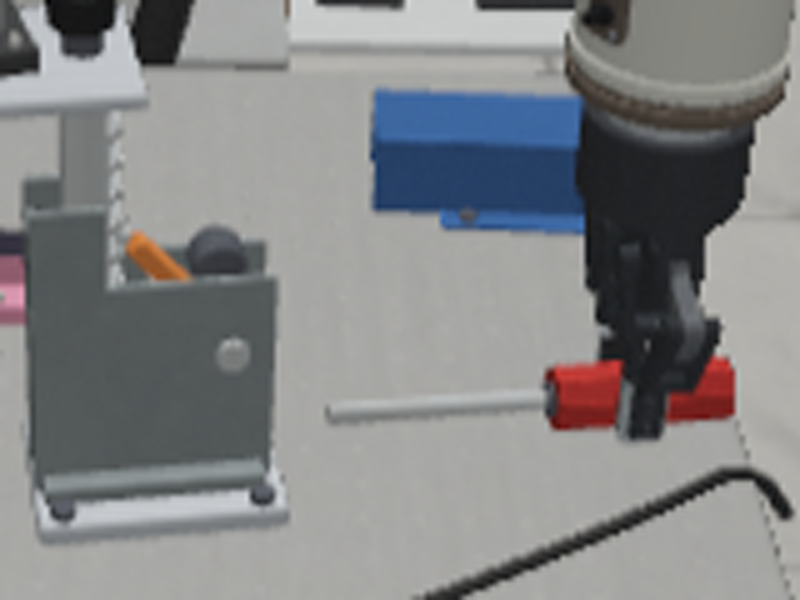

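View pics/c9.png

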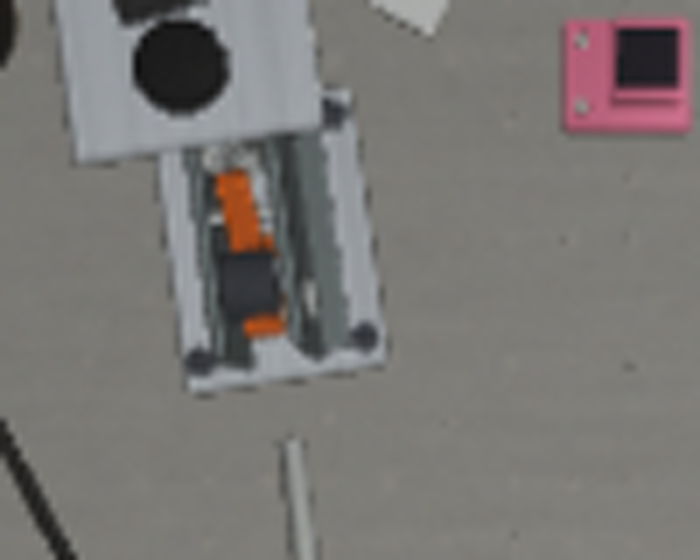

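View pics/w5.png

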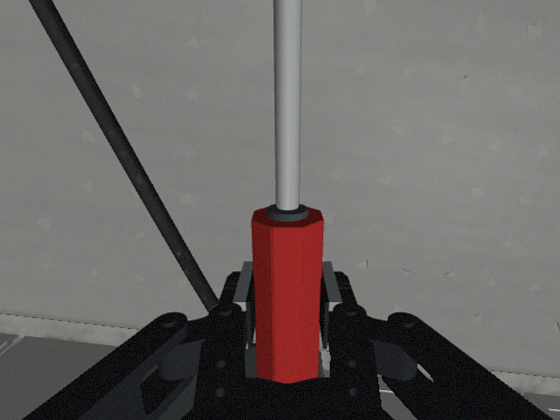

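Request:
carry_out:
  deltas:
    - [0, -15, 0, 0]
    - [0, -15, 0, 0]
    - [0, -15, 0, 0]
    - [0, -15, 0, 0]
    - [0, -12, 0, 0]
    - [0, -10, 0, 0]
    - [0, -6, 0, 0]
    - [0, 0, 0, 0]
    - [0, 0, 0, 0]

```text
time_s: 10.8
position: [0.4456, -0.0194, 0.0362]
tcp_rot: [3.141, 0.0, -1.429]
force: [0.2, -0.4, -0.9]
width: 0.0286
```

```bash
python3 - <<'E'
from h import *
import fit
snap('side','s6');snap('top','t6'); o=ctrl.observe(); print(o['position'],o['tcp_rot'],o['time_s'],o['width'],o['force'],o['wrist_torque'])
crop('s6',270,190,430,310,5,'d1');crop('t6',210,180,310,260,7,'d2')
a=np.pi/2+o['tcp_rot'][2]; X,Y,b=fit.r.x[:3]
tip=o['position']+.145*np.array([np.cos(a),np.sin(a),0]);tip[2]-=.005
d=tip[:2]-[X,Y]; print('tip riser',np.cos(b)*d[0]+np.sin(b)*d[1],-np.sin(b)*d[0]+np.cos(b)*d[1],tip[2],'bar yaw',a)
E
```

```text
[ 0.44552727 -0.01944861  0.03620939] [ 3.14129821e+00  1.97722772e-04 -1.42913822e+00] 10.9 0.028846732082019592 [ 0.23172057 -0.61944523 -0.69507351] [ 0.0213681  -0.05414175 -0.04269303]
tip riser 0.0072084741615912025 0.0016708822145504476 0.031209392674884737 bar yaw 0.14165810389161182
```

View pics/d1.png

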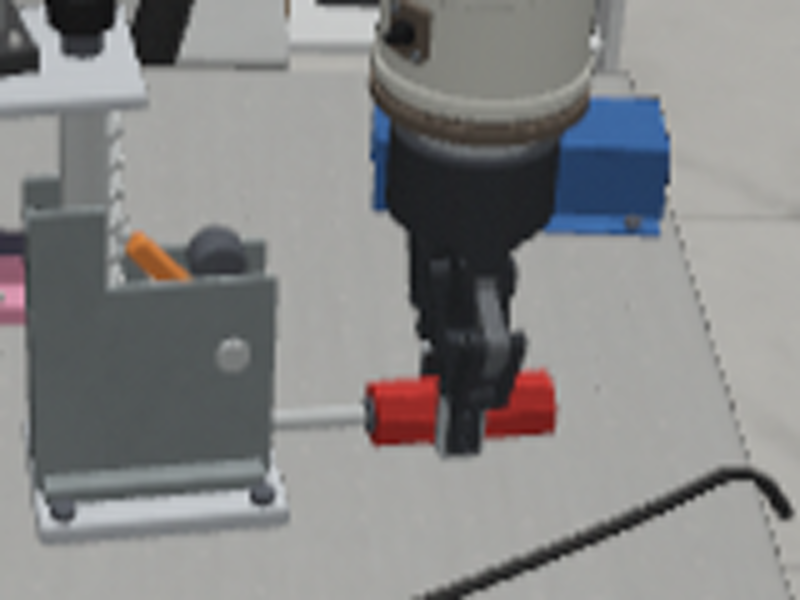

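View pics/d2.png

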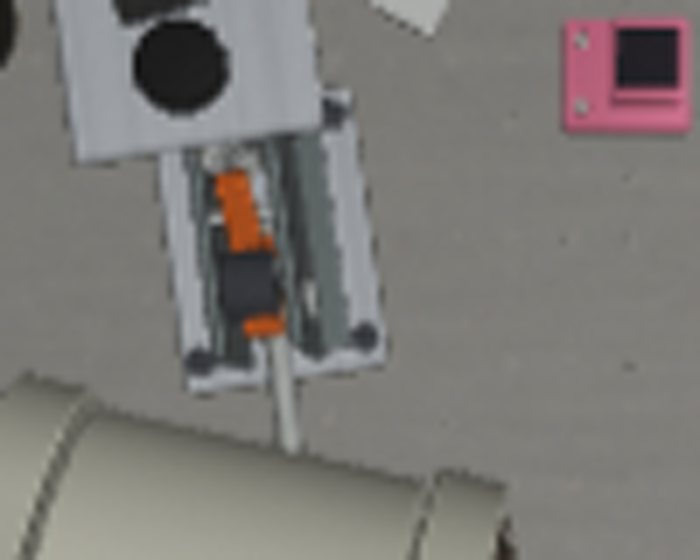

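Request:
carry_out:
  deltas:
    - [0, -4, 0, 0]
    - [0, 0, -8, 0]
    - [0, 0, -6, 0]
    - [0, 0, -5, 0]
    - [0, 0, -5, 0]
    - [0, 0, -4, 0]
    - [0, 0, -3, 0]
    - [0, 0, 0, 0]
    - [0, 0, 0, 0]

```text
time_s: 11.8
position: [0.4499, -0.0189, 0.0672]
tcp_rot: [3.142, 0.0, -1.429]
force: [0.3, 0.2, -2.3]
width: 0.0285
```

```bash
python3 - <<'E'
from h import *
snap('side','s7');snap('top','t7'); o=ctrl.observe(); print(o['position'],o['tcp_rot'],o['time_s'],o['width'],o['force'],o['wrist_torque'])
crop('s7',270,190,430,310,5,'d3');crop('t7',210,180,310,260,7,'d4')
E
```

```text
[ 0.44980871 -0.01885957  0.0670318 ] [ 3.14123053e+00  2.40506197e-04 -1.42903939e+00] 11.9 0.028790567932973132 [ 0.66712996  1.45157784 -2.01877033] [-0.02663791  0.00255205 -0.03681822]
```

View pics/d3.png

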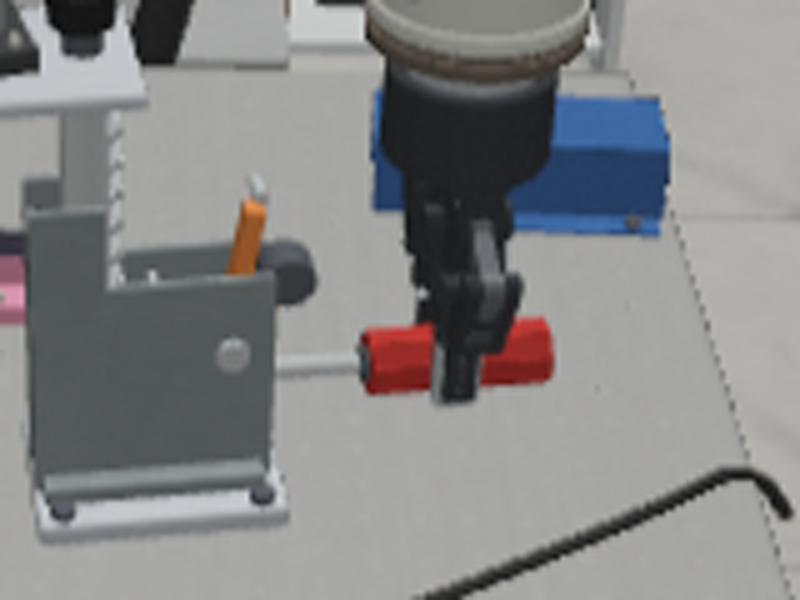

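View pics/d4.png

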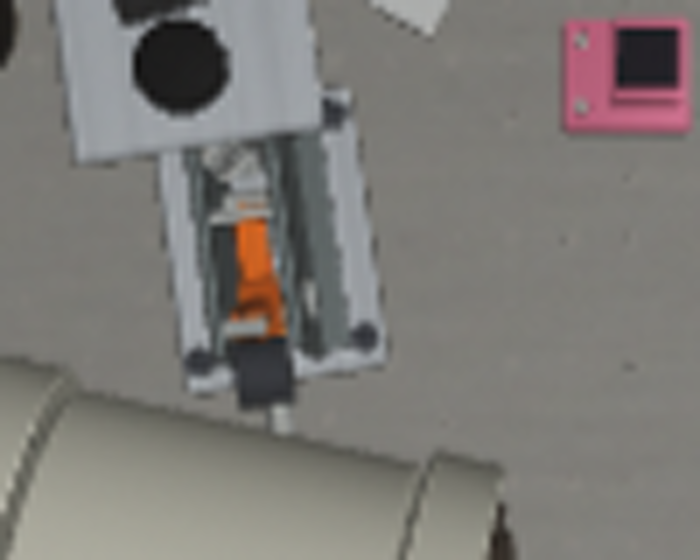

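Request:
carry_out:
  deltas:
    - [0, 0, 8, 0]
    - [0, 0, 11, 0]
    - [0, 0, 11, 0]
    - [0, 0, 0, 0]
    - [0, 10, 0, 0]
    - [0, 18, 0, 0]
    - [0, 18, 0, 0]
    - [0, 18, 0, 0]
    - [0, 18, 0, 0]
    - [0, 18, 0, 0]
    - [0, 5, 0, 0]
    - [0, 0, 0, 0]

```text
time_s: 13.1
position: [0.3458, -0.0339, 0.0376]
tcp_rot: [-3.141, -0.0, -1.43]
force: [0.3, 0.1, -2.1]
width: 0.0289
```

Request:
carry_out:
  deltas:
    - [20, 0, 0, 0]
    - [30, 0, 0, 0]
    - [30, 0, 0, 0]
    - [20, 0, 0, 0]
    - [0, 0, 8, 0]
    - [0, 0, 5, 0]
    - [0, 0, 2, 0]
    - [0, 0, 0, 0]
    - [0, 0, 0, 0]

```text
time_s: 14.0
position: [0.3603, -0.1323, 0.0224]
tcp_rot: [-3.141, 0.0, -1.428]
force: [-0.6, -0.2, -0.9]
width: 0.0286
```

```bash
python3 - <<'E'
from h import *
snap('side','s8');snap('top','t8'); o=ctrl.observe(); print(o['position'],o['tcp_rot'],o['time_s'],o['width'],o['force'],o['wrist_torque'])
crop('s8',230,150,450,315,3.6,'d5');crop('t8',200,150,330,260,6,'d6')
E
```

```text
[ 0.36030393 -0.1324853   0.02248698] [-3.14122275e+00 -2.25804067e-04 -1.42837314e+00] 14.1 0.02874328540153586 [-0.91262559 -0.68872339 -1.40612223] [0.00879309 0.00758196 0.01926308]
```

View pics/d5.png

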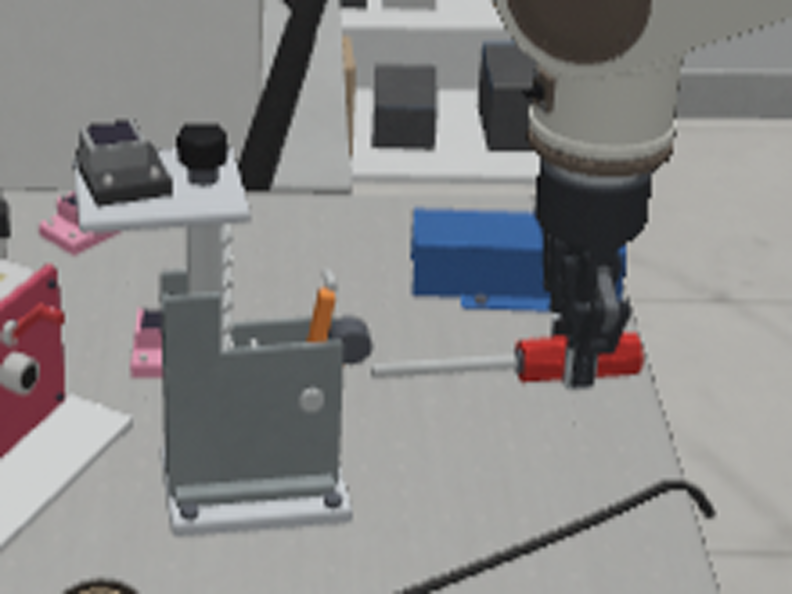

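View pics/d6.png

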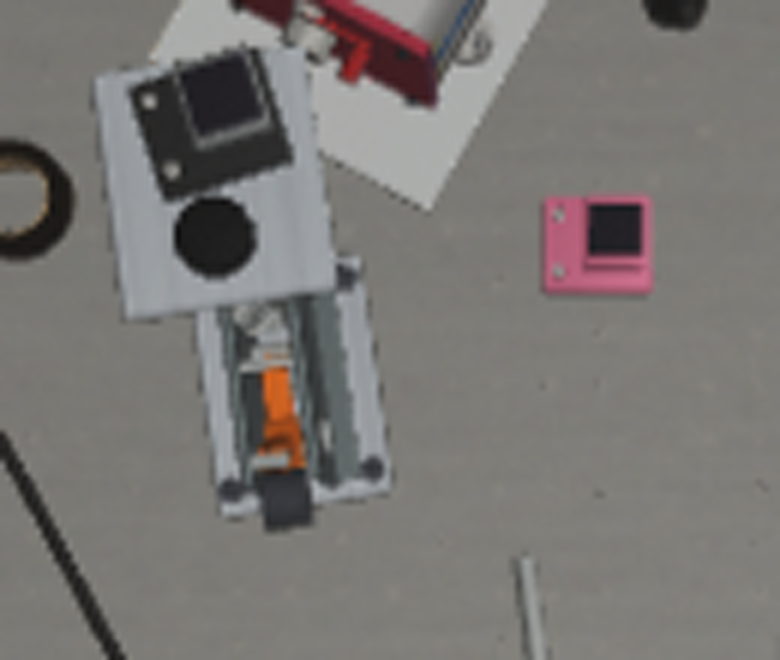

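Request:
carry_out:
  deltas:
    - [0, 0, 2, 0]
    - [0, 0, 0, 0]
    - [0, 0, 0, 0]

```text
time_s: 14.4
position: [0.3604, -0.1327, 0.0204]
tcp_rot: [-3.141, -0.0, -1.429]
force: [0.7, 2.1, 3.4]
width: 0.0287
```

Request:
carry_out:
  deltas:
    - [0, 0, 0, 0]
    - [0, 0, 0, 0]
    - [0, 0, 0, 0]
    - [0, 0, 0, 0]
    - [0, 0, -20, 0]
    - [0, 0, -40, 0]
    - [0, 0, -45, 0]
    - [0, 0, -45, 0]
    - [0, 0, -45, 0]
    - [0, 0, -45, 0]
    - [0, 0, -45, 0]
    - [0, 0, -25, 0]
  claw: 55

```text
time_s: 15.6
position: [0.3603, -0.1328, 0.3337]
tcp_rot: [-3.139, -0.002, -1.429]
force: [-0.1, -0.3, -0.4]
width: 0.0552
```

Request:
carry_out:
  deltas:
    - [-12, -34, 0, 0]
    - [-12, -34, 0, 0]
    - [-12, -34, 0, 0]
    - [-12, -34, 0, 0]
    - [-12, -34, 0, 0]
    - [-12, -34, 0, 0]
    - [-13, -35, 0, 0]
    - [-13, -35, 0, 0]
    - [0, 0, 0, 0]
    - [0, 0, 0, 0]
  claw: 0

```text
time_s: 16.6
position: [0.6178, 0.0033, 0.3293]
tcp_rot: [3.14, 0.0, -1.428]
force: [0.4, 0.0, 0.8]
width: -0.0002
```

```bash
python3 - <<'E'
from h import *
snap('side','s9');snap('wrist','w9'); o=ctrl.observe(); print(o['position'],o['tcp_rot'],o['time_s'],o['width'],o['force'])
crop('s9',220,100,450,270,3.4,'d7'); print(proj('w9',[.6168,.0033,.2701]))
E
```

```text
[0.61702829 0.00264966 0.33035727] [ 3.14146192e+00 -2.80062753e-05 -1.42923685e+00] 16.7 -0.0001254390098058891 [-0.3370941  -0.60011608 -0.25124008]
[286.00793506 243.66679396]
```

View pics/d7.png

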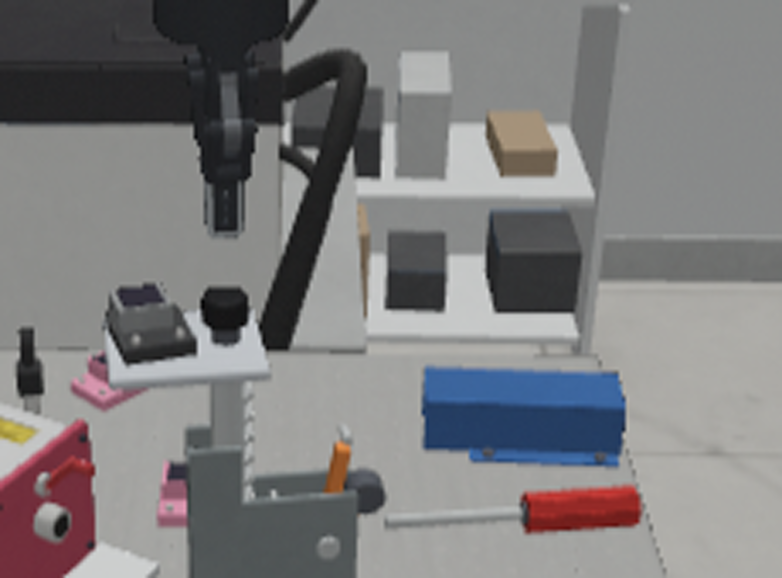

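View pics/w9.png

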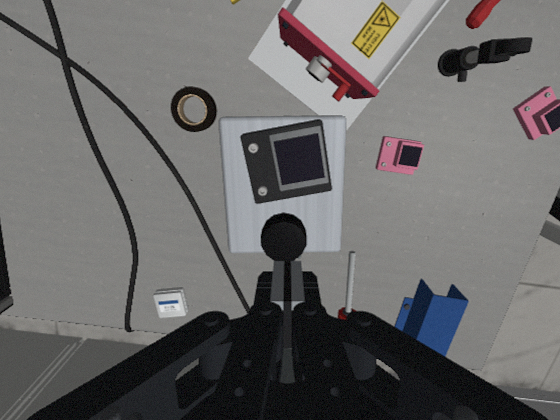

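Request:
carry_out:
  deltas:
    - [-1, -2, 15, 0]
    - [0, 0, 12, 0]
    - [0, 0, 7, 0]
    - [0, 0, 3, 0]
    - [0, 0, 3, 0]
    - [0, 0, 3, 0]
    - [0, 0, 3, 0]
    - [0, 0, 3, 0]
    - [0, 0, 3, 0]
    - [0, 0, 3, 0]
    - [0, 0, 3, 0]

```text
time_s: 17.8
position: [0.6194, 0.0042, 0.272]
tcp_rot: [-3.142, 0.0, -1.429]
force: [-2.0, -1.3, 5.4]
width: 0.0002
```

```bash
python3 - <<'E'
from h import *
snap('side','s10');snap('wrist','w10'); o=ctrl.observe(); print(o['position'],o['time_s'],o['force'])
crop('s10',220,130,400,310,3.3,'d8')
E
```

```text
[0.61938322 0.0042773  0.27162457] 17.9 [ 0.74517927 -0.77405592 -0.29025274]
```

View pics/d8.png

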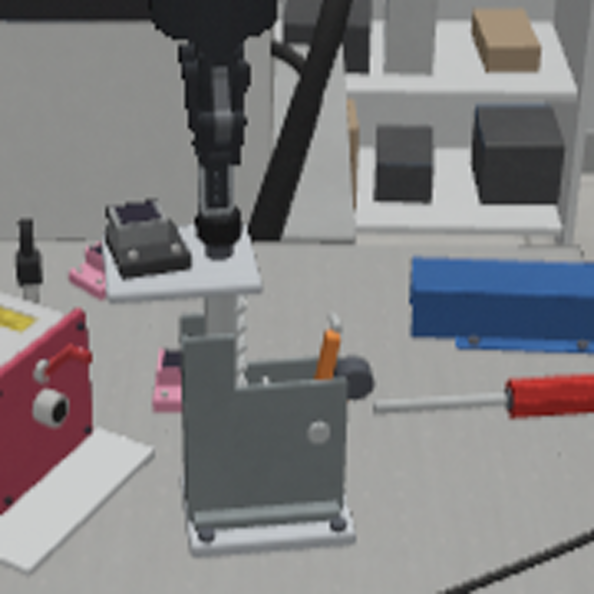

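Request:
carry_out:
  deltas:
    - [0, 0, 3, 0]
    - [0, 0, 3, 0]
    - [0, 0, 3, 0]
    - [0, 0, 3, 0]
    - [0, 0, 3, 0]
    - [0, 0, 3, 0]
    - [0, 0, 3, 0]
    - [0, 0, 3, 0]

```text
time_s: 18.7
position: [0.6194, 0.0043, 0.248]
tcp_rot: [-3.141, 0.0, -1.429]
force: [0.1, 0.0, 5.1]
width: -0.0005
```

Request:
carry_out:
  deltas:
    - [0, 0, 2, 0]
    - [0, 0, 1, 0]
    - [0, 0, 1, 0]

```text
time_s: 19.0
position: [0.6194, 0.0043, 0.2442]
tcp_rot: [-3.141, 0.0, -1.429]
force: [0.8, 0.9, 3.8]
width: -0.0001
```

Request:
carry_out:
  deltas:
    - [0, 0, 1, 0]
    - [0, 0, 0.5, 0]
    - [0, 0, 0, 0]

```text
time_s: 19.3
position: [0.6195, 0.0043, 0.2439]
tcp_rot: [-3.14, -0.0, -1.429]
force: [-3.7, 1.3, 14.6]
width: -0.0001
```

Request:
carry_out:
  deltas:
    - [0, 0, -2, 0]
    - [0, 0, -5, 0]
    - [0, 0, -20, 0]
    - [0, 0, -40, 0]
    - [0, 30, -30, 0]
    - [0, 45, 0, 0]
    - [0, 45, 0, 0]
    - [0, 0, 0, 0]
    - [0, 0, 0, 0]

```text
time_s: 20.2
position: [0.5001, -0.0128, 0.3405]
tcp_rot: [-3.14, -0.0, -1.429]
force: [0.0, -0.2, 0.2]
width: 0.0001
```

```bash
python3 - <<'E'
from h import *
import fit
snap('side','s11');snap('top','t11'); snap('wrist','w11'); o=ctrl.observe(); print(o['position'],o['time_s'],o['force'])
crop('s11',220,150,420,310,4,'d9')
X,Y,a=fit.r.x[:3]
for h in (0,.005,.01): print(h,proj('s11',[X+.035*np.cos(a),Y+.035*np.sin(a),.225+h]))
E
```

```text
[ 0.50131184 -0.01267497  0.33943508] 20.35 [-0.29671321 -0.16622437  0.32839507]
0 [286.35840487 204.23549789]
0.005 [286.33582648 202.2011726 ]
0.01 [286.31313288 200.1564675 ]
```

View pics/d9.png

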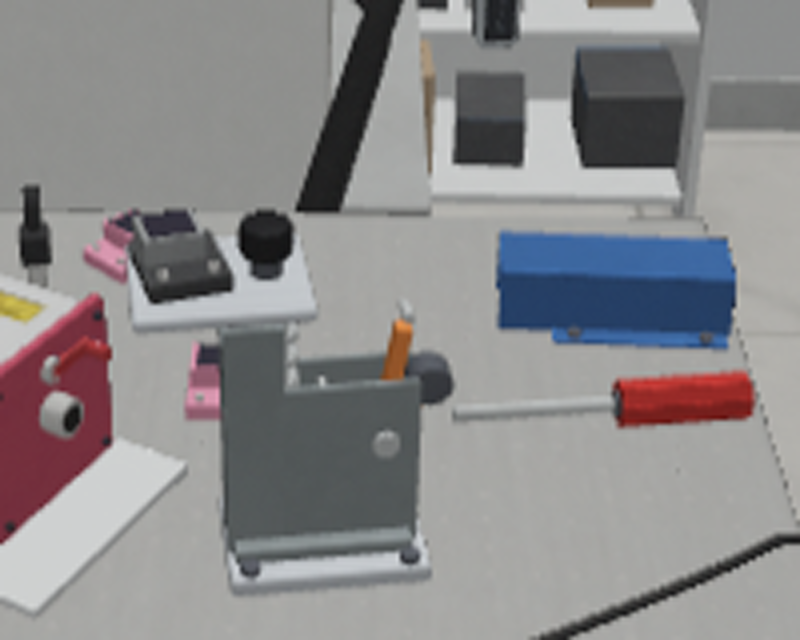

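View pics/w11.png

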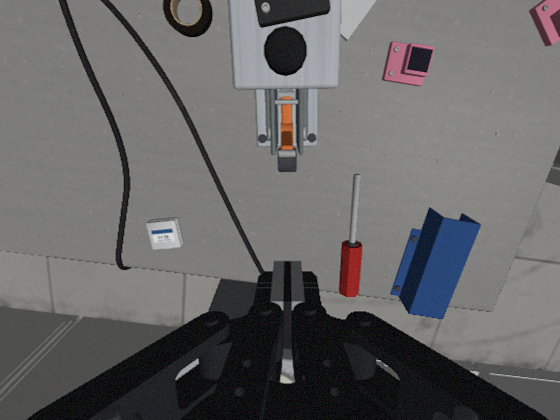

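```bash
python3 -c "
from rig import ctrl
print(ctrl.close_job())"
```

```text
the job is handed in; nothing more can be done
None
```

I finished the task and handed the job in at about 20 s. No verdict was reported.

**What I did:**
- I drew the bar out of the sleeve by its bare end, about 165 mm, laid it on the table and let go.
- I took it again by the red grip, slid the bare end under the pawl's toe and lifted until the pawl fell back to the front.
- I lowered the bar, withdrew it low and laid it on the table to the right of the riser.
- I pressed the knob down in small steps with the fingers closed.

**Last checks:**
- **Platform:** it met its stop at a fingertip height of about 0.225 m, with the force rising from about 5 N to 14.6 N. In the side picture the knob sits about 2 pixels below the fully-down projection. The same check before pressing was off by about 1 pixel, so the platform is home within measurement error.
- **Pawl and sample:** the pictures show the pawl still thrown back and the sample standing on the platform behind the knob.
- **Bar:** it lies flat on the table.
- **Bystanders:** the tape, lens box and post look unmoved. I judged this by eye and did not measure them again.
- **Arm:** it is clear of everything.

No check failed. While I was aligning the bar, its tip in the top picture was 2–3 mm to the right of where I calculated. That was inside the gap's 7 mm of side clearance, so I did not correct for it.

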